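# Cull the bad bridge girders and open the cement bottle

## Task

Get ready to cement the model railway bridge: first cull the two bad girders, the short one and the bent one, from the row on the green mat into the orange scrap tub. Then press the red safety cap of the blue bottle down, twist it anticlockwise about a quarter turn while pressed, lift it straight off, and finish while still holding it upright about 5 cm clear above the bottle's mouth; the program ends with the cap in the gripper. Leave the good girders and everything else where they are.

Things in the scene. Friction and masses are not known exactly. Their poses are not given: they have to be found in the camera images.
- short_girder: bad girder to cull: straight grey metal I-beam only 58 mm long (its x axis), 14 mm wide, 14 mm high, 25 g, lying on the mat in a row with the other four, about 58 mm from axis to axis; which place in the row is different each time; origin at the centre of its underside
- bent_girder: bad girder to cull: grey metal I-beam of the same 14 mm by 14 mm section, kinked: a straight part 50 mm long along its x axis, from whose +x end a 30 mm part bends 35 degrees towards its +y side (about 75 mm from end to end); 35 g, lying in the row, in a different place each time; origin at the centre of the underside of the straight 50 mm part
- girder_1: good girder like the others: grey metal I-beam 95 mm long (its x axis), 14 mm wide, 14 mm high, 40 g, lying on the mat; origin at the centre of its underside
- girder_2: good girder like the others: grey metal I-beam 95 mm long (its x axis), 14 mm wide, 14 mm high, 40 g, lying on the mat; origin at the centre of its underside
- girder_3: good girder like the others: grey metal I-beam 95 mm long (its x axis), 14 mm wide, 14 mm high, 40 g, lying on the mat; origin at the centre of its underside
- mat: dark green cutting mat, 200 mm (its x) by 310 mm (its y), 3 mm thick, fixed to the bench; origin under its centre
- scrap_tub: open orange tub, 120 mm (its x) by 100 mm (its y), 40 mm high, walls and floor 4 mm, fixed to the bench; origin under its centre
- bottle: blue bottle with a yellow band, body 68 mm across, standing fixed in a round wooden foot 92 mm across and 18 mm high; shoulder at 74 mm, neck above it under the cap; bottle and cap together 114 mm high; it cannot turn or move; origin under the foot's centre, z up
- cap: red ribbed safety cap, round, 45 mm across, 30 mm high, 30 g, white turn mark on top; origin at the centre of its open underside (z up), its top is 30 mm higher; on the bottle its underside is 84 mm above the bench and its x axis lies along the bottle's x. Locked until pressed down 4 mm or more; the other way than anticlockwise is blocked. How it works: see joint plug
- mouth (a point): centre of the top of the white sealing plug in the bottle's mouth, plug up, 108 mm above the bench; inside the locked cap, 24 mm above its underside
- plug (a joint): spring plug in the mouth under the cap: 0 = up, grows as the cap is pressed, 0.0065 m at the stop; spring 6 N at first, 9 N at the stop. With the cap kept down (over 0.004) it turns anticlockwise seen from above and can be lifted off at 70 to 120 degrees of turn, where the spring lets it up again
- pickup: small orange-yellow model pickup truck, 75 mm long, 33 mm high, loose bystander; origin under its centre
- wagon: red model goods wagon, 112 mm long, 43 mm high, loose bystander; origin under its centre
- tree: model fir tree on a round foot, 48 mm across, 98 mm high, loose bystander; origin under its centre
- paint_jar: paint jar with green lid, 44 mm across, 50 mm high, loose bystander; origin under its centre
- varnish: slim varnish bottle with black cap, 44 mm across, 95 mm high, loose bystander; origin under its centre
- screwdriver: small screwdriver with red handle, 150 mm long, lying, loose bystander; origin under its middle, x towards its tip

How it is judged:
On the way, in this order (a step that is already met when the one before it is completed fails the run):
1. the short and the bent girder lie in the scrap tub, let go (x of short_girder in the frame of scrap_tub between -0.056 and 0.056 m and y of short_girder in the frame of scrap_tub between -0.046 and 0.046 m and z of each of short_girder, bent_girder in the frame of scrap_tub below 0.045 m and x of bent_girder in the frame of scrap_tub between -0.056 and 0.056 m and y of bent_girder in the frame of scrap_tub between -0.046 and 0.046 m and contact force between the fingers and short_girder below 0.1 N and contact force between the fingers and bent_girder below 0.1 N and linear speed of each of short_girder, bent_girder below 0.05 m/s), for 0.2 s.
2. the cap is pressed down (plug down more than 3.5 mm) (value of joint plug above 0.0035 m), for 0.1 s.
3. the cap is twisted past its catch (more than 46 degrees) (angle between the x axis of cap and the x axis of bottle, either way round above 0.8 rad), for 0.05 s.
At the end, for the whole second after the job is handed in: Cap gripped by the fingers, still, upright within 17 degrees, its underside 25 to 102 mm above the mouth, axis within 40 mm of the mouth, not touching the bottle; both bad girders inside the scrap tub, origins under 45 mm above its underside; bystanders moved under 20 mm (x of short_girder in the frame of scrap_tub between -0.056 and 0.056 m and y of short_girder in the frame of scrap_tub between -0.046 and 0.046 m and z of each of short_girder, bent_girder in the frame of scrap_tub below 0.045 m and x of bent_girder in the frame of scrap_tub between -0.056 and 0.056 m and y of bent_girder in the frame of scrap_tub between -0.046 and 0.046 m and z of cap in the frame of bottle between 0.133 and 0.21 m and horizontal distance between cap and mouth below 0.04 m and angle between cap's own z axis and vertical below 0.3 rad and contact force between the fingers and cap above 1 N and contact force between cap and bottle below 0.1 N and linear speed of cap below 0.03 m/s); the arm keeps its last pose, push and grip.
It fails at once if a good girder was moved more than 20 mm (distance of any of girder_1, girder_2, girder_3 from where it was at the start of the episode above 0.02 m).
It fails at once if a bystander was moved more than 20 mm (distance of any of pickup, wagon, tree, paint_jar, varnish, screwdriver from where it was at the start of the episode above 0.02 m).
It also fails if it takes over 67 s, if anything falls off the work surface, if the arm or the gripper's body presses on something with over 40 N, if the wrist force passes 120 N, or if a joint passes its speed limit or range.

## Robot

A 7-joint arm with a two-finger parallel gripper is mounted at the origin on the work surface. World frame = base frame: x ahead of the robot, y to its left, z up, the work surface at z = 0. Lengths are in m, angles in rad, forces in N, time in s.
With the tool pointing down it reaches from about 0.35 to 0.9 m from the base axis. Payload 8.1 kg.
Tool frame: the origin (TCP) lies at the very end of the fingers, on their centre line; the grasp point (between the pads) lies 19 mm behind it; z points along the fingers, y is the line along which they close (so a half turn about z gives the same grasp; the last joint's range is limited). The gripper opens to 92 mm and grips with 3 to 60 N. Pads are 19 mm wide; open, the fingers measure 130 mm over their backs; the gripper's body (75 mm by 190 mm) begins 47 mm behind the grasp point.
Start: joints at [-1.269, 0.434, 0.025, 1.573, -0.012, 1.134, -0.075], TCP at [0.246, 0.574, 0.227] pointing down, gripper open.
Joint ranges: [-2.62, 2.62], [-0.44, 2.09], [-1.27, 1.32], [0.08, 2.57], [-1.32, 4.46], [0.12, 2], [-2.74, 2.74]. Speed limits (rad/s): [2.22, 2.22, 3.01, 3.01, 3.14, 3.14, 3.14].

## Interface

Orientations are given as a rotation vector (axis times angle).
In Python, from cell import arm gives the robot as it stands.
- The arm moves only by the shell command python3 -m pendant 'ROWS' [FORCE]. ROWS is a JSON object of lists of equal length, an entry for each row: "slide": the shift along the tool's x, y, z in units of 0.3 m (1.0 is 0.3 m), a list of three; "dr": the turn, a rotation vector about the tool's x, y, z in units of 0.12 rad (1.0 is 0.12 rad), a list of three; "claw": the opening, from 0 (shut) to 1 (fully open). In form: {"slide": [[tx, ty, tz], ...], "dr": [[ax, ay, az], ...], "claw": [claw, ...]}. A call has 1 to 10 rows; each row shifts and turns the commanded pose from where the row before left it, along the tool's axes as they then stand; what a row does not reach is not made up. A row lasts 1/10 s, in which the tool goes at most 50 mm and 8.59 degrees, less where a joint would pass 70% of its speed; a pose out of reach is approached as far as the arm can. A call with a number of a shift or a turn outside -1 to 1 is refused whole. A call with a gripper value outside its range is refused whole. The fingers move at their own pace and stop on an object; FORCE is the grip in N (left out, the last holds). Time passes only in rows, so rows that do not move let the fingers close. It gives the time, the measured TCP pose, the force, the opening and the grip force at its end, in the units of the state.
- arm.observe(): the state, without advancing time (a new reading comes with each control period).
- arm.get_image(name): name is "side" or "top"; returns the picture (400x640x3 uint8, red, green, blue); there is no depth.
- arm.calibration(name): a dict with "K" (3x3 intrinsics, pixels), "xyz" and "orientation" of the camera in the world. Camera axes: x right, y up, looking along -z (the intrinsics and any distortion apply to the point x, -y, -z); pixel columns grow to the right and rows downward; lengths in m; the calibration is good to about 2 mm. A picture is of the moment at which its call begins. calibration takes no time and is no camera call.
- arm.sign_off(): hands the job in; it is judged then, once.
The state is a dict: "clock": time; "joints": joint angles; "dq": joint speeds; "joint_efforts": joint torques, N m; "position": TCP position; "ee_rot": TCP orientation; "force": force on the tool from outside, world axes, zero at the start; "ft_torque": the same for the moment, N m; "width": opening from 0.0 (shut) to 1.0 (fully open); "gripper_force": force on a finger pad.
Only numpy, scipy, OpenCV 4.12 (cv2) and the standard library are available. Lean on these libraries where they do the work, as an engineer would, in place of code of your own. Each camera call takes 0.05 s, during which the arm holds its last target. There are 200 camera calls.

## Working session

There is one attempt and no reset: what is moved stays moved. The work goes in short steps, Python scripts to look and compute and a shell command to move; the robot and the scene stay as the last step left them, time stands still between calls to the robot, and variables do not carry over. Pictures are saved under pics/ and viewed, at most 10 in all, crops included, and the job is handed in when it is done.

```bash
mkdir -p pics
cat > h.py <<'E'
import numpy as np, cv2
from cell import arm
from scipy.spatial.transform import Rotation as R
def cam(n):
    c=arm.calibration(n); o=np.array(c["orientation"],float)
    M=o if o.shape==(3,3) else (R.from_rotvec(o).as_matrix() if o.size==3 else R.from_quat(o).as_matrix())
    return np.array(c["K"]),np.array(c["xyz"]),M,c
def ray(n,u,v):
    K,p,M,_=cam(n); d=np.linalg.inv(K)@[u,v,1.]; return p,M@(d*[1,-1,-1])
def onz(n,u,v,z):
    p,d=ray(n,u,v); return p+d*(z-p[2])/d[2]
def shot(n,f):
    im=cv2.cvtColor(arm.get_image(n),cv2.COLOR_RGB2BGR); cv2.imwrite("pics/"+f,im); return im
E
python3 - <<'E'
from h import *
shot("top","t0.png");shot("side","s0.png")
for n in("top","side"):print(arm.calibration(n))
print(arm.observe())
E
```

```text
{'K': array([[487.52992024,   0.        , 319.10186808],
       [  0.        , 487.52992024, 194.30511336],
       [  0.        ,   0.        ,   1.        ]]), 'xyz': array([0.2838591 , 0.00325839, 1.49157618]), 'orientation': array([ 0.14383065, -0.13996217, -1.55441835])}
{'K': array([[481.43085992,   0.        , 318.07348478],
       [  0.        , 481.43085992, 195.85066905],
       [  0.        ,   0.        ,   1.        ]]), 'xyz': array([ 0.02290971, -0.73666872,  0.91183506]), 'orientation': array([ 0.80893718, -0.25501073, -0.58176783])}
{'clock': 0.1, 'joints': array([-1.26859808,  0.43518606,  0.02498185,  1.57398351, -0.01156694,
        1.13397969, -0.07510077]), 'dq': array([ 0.00044021, -0.00255846, -0.00077504, -0.00099236,  0.00050577,
       -0.00058757,  0.00053341]), 'joint_efforts': array([ 3.41998173e-03, -6.69125104e+01,  9.87880714e-01, -3.15146184e+01,
       -6.05789479e-02,  3.73001152e-02,  3.46943023e-05]), 'position': array([0.24603435, 0.57405687, 0.22601194]), 'ee_rot': array([-6.31595912e-01, -3.07732279e+00,  2.21026813e-03]), 'force': array([ 0.21379165,  0.83844398, -0.46469797]), 'ft_torque': array([0.02216671, 0.00364836, 0.01000163]), 'gripper_force': 0.0, 'width': 1.002911397969554}
```

View pics/t0.png

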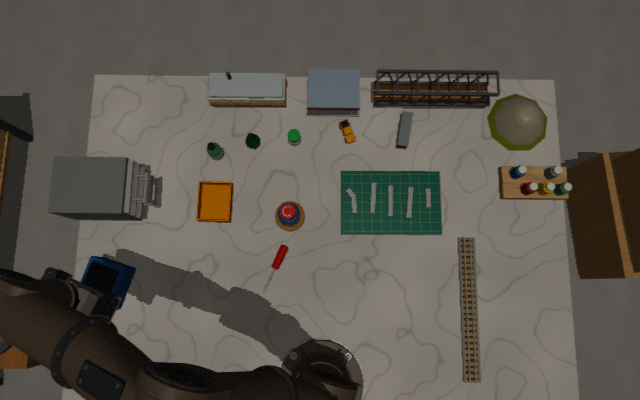

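View pics/s0.png

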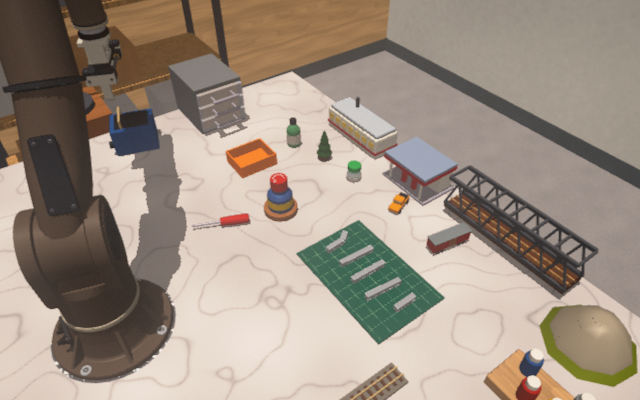

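The top view shows the bent girder at (352,201), good girders at x≈374, 390 and 409, the short one at (429,198), the tub at (215,201) and the cap at (289,212). The side view agrees. Next I'll measure them.

```bash
cat > m.py <<'E'
from h import *
im=cv2.imread("pics/t0.png"); hsv=cv2.cvtColor(im,cv2.COLOR_BGR2HSV)
def cnts(mask,box,amin):
    m=np.zeros_like(mask);x0,y0,x1,y1=box;m[y0:y1,x0:x1]=mask[y0:y1,x0:x1]
    return [c for c in cv2.findContours(m,cv2.RETR_EXTERNAL,cv2.CHAIN_APPROX_NONE)[0] if cv2.contourArea(c)>amin]
def rep(name,c,z):
    P=np.array([onz("top",*p,z)[:2] for p in c[:,0]]).astype(np.float32)
    r=cv2.minAreaRect(P*1000); mm=cv2.moments(c)
    cc=onz("top",mm['m10']/mm['m00'],mm['m01']/mm['m00'],z)
    box=cv2.boxPoints(r); e=[box[1]-box[0],box[2]-box[1]]; l=max(e,key=np.linalg.norm)
    print(name,"rect c",np.round(r[0],1),"size",np.round(r[1],1),"axisdeg",round(float(np.degrees(np.arctan2(l[1],l[0])))%180,1),"centroid",np.round(cc*1000,1))
g=((hsv[...,1]<70)&(hsv[...,2]>100)).astype(np.uint8)*255
for c in sorted(cnts(g,(343,174,438,232),30),key=lambda c:c[0,0,0]): rep("girder",c,.017)
o=cv2.inRange(hsv,(8,180,100),(22,255,255))
for c in cnts(o,(190,170,240,230),200): rep("tub",c,.04)
r=cv2.inRange(hsv,(0,140,90),(6,255,255))|cv2.inRange(hsv,(174,140,90),(180,255,255))
for c in cnts(r,(270,190,310,235),30): rep("cap",c,.114)
for n,u,v in(("varn",215,150),("tree",253,141),("jar",294,136)):print(n,onz("top",u,v,.07))
im2=np.hstack([cv2.resize(im[180:225,338:442],None,fx=5,fy=5,interpolation=2),np.pad(cv2.resize(im[190:235,268:313],None,fx=5,fy=5,interpolation=2),((0,0),(0,0),(0,0)))])
cv2.imwrite("pics/crop.png",im2)
s=cv2.imread("pics/s0.png");hs=cv2.cvtColor(s,cv2.COLOR_BGR2HSV)
r=cv2.inRange(hs,(0,140,90),(6,255,255))|cv2.inRange(hs,(174,140,90),(180,255,255))
for c in cnts(r,(262,165,296,200),30):
    x,y,w,h=cv2.boundingRect(c);print("side cap box",x,y,w,h,onz("side",x+w/2,y+h/2,.1))
E
python3 m.py
```

```text
girder rect c [536.6 -95.8] size [75.3 20.3] axisdeg 15.8 centroid [537.7 -94.2  17. ]
girder rect c [ 546.  -157.4] size [13.1 91.4] axisdeg 176.5 centroid [ 545.9 -156.5   17. ]
girder rect c [ 537.1 -210.7] size [ 9.2 90.4] axisdeg 179.2 centroid [ 536.6 -209.3   17. ]
girder rect c [ 533.3 -269.5] size [12.2 93. ] axisdeg 174.7 centroid [ 531.8 -268.7   17. ]
girder rect c [ 547.7 -326.6] size [53.  12.3] axisdeg 0.7 centroid [ 550.5 -325.9   17. ]
tub rect c [526.5 326.8] size [ 99. 119.] axisdeg 179.0 centroid [525.8 326.6  40. ]
cap rect c [486.5  97.8] size [40.4 42.9] axisdeg 90.7 centroid [486.4  98.5 114. ]
varn [0.67614869 0.32382902 0.07      ]
tree [0.70560372 0.21025105 0.07      ]
jar [0.72274214 0.08653941 0.07      ]
side cap box 270 174 17 18 [0.48570144 0.09647074 0.1       ]
```

View pics/crop.png

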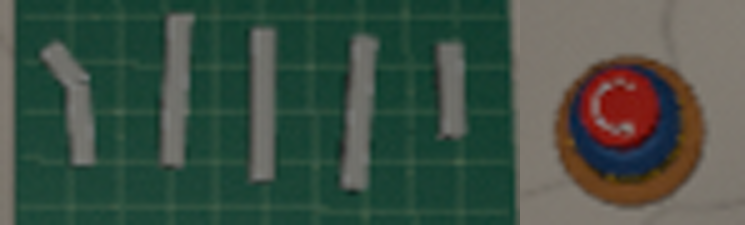

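The crop shows the bent girder's straight part centred near full-image pixel (354,204) and the short girder at (429,198). Row spacing (about 58 mm), tub size (99×119 mm) and cap diameter (about 42 mm) match the given sizes. Now I yaw the tool square to the row and move across.

```bash
python3 -m pendant '{"slide":[[0,0,0],[0,0,0],[0,0,0],[0,0,0]],"dr":[[0,0,-0.84],[0,0,-0.84],[0,0,-0.84],[0,0,-0.84]],"claw":[0.45,0.45,0.45,0.45]}' 20
python3 -m pendant '{"slide":[[-0.042,-0.125,0],[-0.042,-0.125,0],[-0.042,-0.125,0],[-0.042,-0.125,0]],"dr":[[0,0,0],[0,0,0],[0,0,0],[0,0,0]],"claw":[0.45,0.45,0.45,0.45]}'
```

```text
clock: 0.5
position: [0.246, 0.5742, 0.2262]
ee_rot: [0.004, -3.141, 0.001]
force: [0.4, 0.2, 0.2]
width: 0.698
gripper_force: 0.0
clock: 0.9
position: [0.2965, 0.4227, 0.2264]
ee_rot: [-0.002, -3.141, 0.001]
force: [0.8, -0.5, 0.6]
width: 0.456
gripper_force: 0.0
```

Run:
```python
from m import *
P=[onz("top",338+a/5,180+b/5,.017) for a,b in((85,163),(75,85),(50,47),(80,124))]
print(np.round(P,4)); d=P[1]-P[0];print(np.degrees(np.arctan2(d[1],d[0])),np.linalg.norm(d))
c=cnts(g,(343,197,362,232),20)[0]; rep("straight",c,.017)
```

```text
girder rect c [536.6 -95.8] size [75.3 20.3] axisdeg 15.8 centroid [537.7 -94.2  17. ]
girder rect c [ 546.  -157.4] size [13.1 91.4] axisdeg 176.5 centroid [ 545.9 -156.5   17. ]
girder rect c [ 537.1 -210.7] size [ 9.2 90.4] axisdeg 179.2 centroid [ 536.6 -209.3   17. ]
girder rect c [ 533.3 -269.5] size [12.2 93. ] axisdeg 174.7 centroid [ 531.8 -268.7   17. ]
girder rect c [ 547.7 -326.6] size [53.  12.3] axisdeg 0.7 centroid [ 550.5 -325.9   17. ]
tub rect c [526.5 326.8] size [ 99. 119.] axisdeg 179.0 centroid [525.8 326.6  40. ]
cap rect c [486.5  97.8] size [40.4 42.9] axisdeg 90.7 centroid [486.4  98.5 114. ]
varn [0.67614869 0.32382902 0.07      ]
tree [0.70560372 0.21025105 0.07      ]
jar [0.72274214 0.08653941 0.07      ]
side cap box 270 174 17 18 [0.48570144 0.09647074 0.1       ]
[[ 0.4982 -0.1018  0.017 ]
 [ 0.5465 -0.0957  0.017 ]
 [ 0.5701 -0.0803  0.017 ]
 [ 0.5223 -0.0987  0.017 ]]
7.167055540444858 0.048690508698932135
straight rect c [523.2 -98.7] size [12.2 46.6] axisdeg 180.0 centroid [522.9 -98.1  17. ]
```

```bash
python3 -m pendant '{"slide":[[-0.042,-0.125,0],[-0.042,-0.125,0],[-0.042,-0.125,0],[-0.042,-0.125,0],[-0.042,-0.125,0],[-0.042,-0.125,0],[-0.042,-0.125,0],[-0.042,-0.125,0],[-0.042,-0.125,0],[-0.042,-0.125,0]],"dr":[[0,0,0],[0,0,0],[0,0,0],[0,0,0],[0,0,0],[0,0,0],[0,0,0],[0,0,0],[0,0,0],[0,0,0]],"claw":[0.45,0.45,0.45,0.45,0.45,0.45,0.45,0.45,0.45,0.45]}' >/dev/null
python3 -m pendant '{"slide":[[-0.042,-0.125,0],[-0.042,-0.125,0],[-0.042,-0.125,0],[-0.042,-0.125,0],[-0.042,-0.125,0],[-0.042,-0.125,0],[-0.042,-0.125,0],[-0.042,-0.125,0],[-0.042,-0.125,0],[-0.042,-0.125,0]],"dr":[[0,0,0],[0,0,0],[0,0,0],[0,0,0],[0,0,0],[0,0,0],[0,0,0],[0,0,0],[0,0,0],[0,0,0]],"claw":[0.45,0.45,0.45,0.45,0.45,0.45,0.45,0.45,0.45,0.45]}' >/dev/null
python3 -m pendant '{"slide":[[0,0,0.1],[0,0,0.1],[0,0,0.1],[0,0,0.1],[0,0,0],[0,0,0]],"dr":[[0,0,0],[0,0,0],[0,0,0],[0,0,0],[0,0,0],[0,0,0]],"claw":[0.45,0.45,0.45,0.45,0.45,0.45]}'
```

```text
clock: 3.5
position: [0.5469, -0.326, 0.1068]
ee_rot: [-0.003, -3.141, -0.001]
force: [0.2, -0.7, -0.3]
width: 0.453
gripper_force: 0.0
```

```bash
python3 -m pendant '{"slide":[[0,0,0.1],[0,0,0.1],[0,0,0.08],[0,0,0.05],[0,0,0],[0,0,0],[0,0,0],[0,0,0],[0,0,0],[0,0,0]],"dr":[[0,0,0],[0,0,0],[0,0,0],[0,0,0],[0,0,0],[0,0,0],[0,0,0],[0,0,0],[0,0,0],[0,0,0]],"claw":[0.45,0.45,0.45,0.45,0.45,0,0,0,0,0]}' 25
python3 -m pendant '{"slide":[[0,0,-0.05],[0,0,-0.1],[0,0,-0.1],[0,0,-0.1],[0,0,-0.1],[0,0,-0.1]],"dr":[[0,0,0],[0,0,0],[0,0,0],[0,0,0],[0,0,0],[0,0,0]],"claw":[0,0,0,0,0,0]}'
```

```text
clock: 4.5
position: [0.5476, -0.3262, 0.0086]
ee_rot: [0.003, 3.14, -0.001]
force: [-1.2, 0.4, 6.5]
width: 0.142
gripper_force: 25.0
clock: 5.1
position: [0.5467, -0.326, 0.175]
ee_rot: [0.003, 3.141, -0.0]
force: [0.7, 1.2, -0.9]
width: 0.145
gripper_force: 25.0
```

```bash
python3 -m pendant '{"slide":[[0.004,0.12,0],[0.004,0.12,0],[0.004,0.12,0],[0.004,0.12,0],[0.004,0.12,0],[0.004,0.12,0],[0.004,0.12,0],[0.004,0.12,0],[0.004,0.12,0]],"dr":[[0,0,0],[0,0,0],[0,0,0],[0,0,0],[0,0,0],[0,0,0],[0,0,0],[0,0,0],[0,0,0]],"claw":[0,0,0,0,0,0,0,0,0]}' >/dev/null
python3 -m pendant '{"slide":[[0.004,0.12,0],[0.004,0.12,0],[0.004,0.12,0],[0.004,0.12,0],[0.004,0.12,0],[0.004,0.12,0],[0.004,0.12,0],[0.004,0.12,0],[0.004,0.1,0]],"dr":[[0,0,0],[0,0,0],[0,0,0],[0,0,0],[0,0,0],[0,0,0],[0,0,0],[0,0,0],[0,0,0]],"claw":[0,0,0,0,0,0,0,0,0]}'
python3 -m pendant '{"slide":[[0,0,0.1],[0,0,0.1],[0,0,0.1],[0,0,0.1],[0,0,0.03],[0,0,0],[0,0,0],[0,0,0]],"dr":[[0,0,0],[0,0,0],[0,0,0],[0,0,0],[0,0,0],[0,0,0],[0,0,0],[0,0,0]],"claw":[0,0,0,0,0,0,0,0]}'
```

```text
clock: 6.9
position: [0.5261, 0.3181, 0.1737]
ee_rot: [0.001, 3.141, 0.001]
force: [0.1, 0.0, -0.1]
width: 0.145
gripper_force: 25.0
clock: 7.7
position: [0.5276, 0.3166, 0.0456]
ee_rot: [0.003, 3.139, 0.003]
force: [0.5, -0.1, 0.7]
width: 0.142
gripper_force: 25.0
```

```bash
python3 -m pendant '{"slide":[[0,0,0],[0,0,0],[0,0,0],[0,0,0],[0,0,-0.06],[0,0,-0.1],[0,0,-0.13],[0,0,-0.14]],"dr":[[0,0,0],[0,0,0],[0,0,0],[0,0,0],[0,0,0],[0,0,0],[0,0,0],[0,0,0]],"claw":[0.4,0.4,0.4,0.4,0.4,0.4,0.4,0.4]}'
python3 -m pendant '{"slide":[[0,-0.115,0],[0,-0.115,0],[0,-0.115,0],[0,-0.115,0],[0,-0.115,0],[0,-0.115,0]],"dr":[[0,0,0],[0,0,0],[0,0,0],[0,0,0],[0,0,0],[0,0,0]],"claw":[0.45,0.45,0.45,0.45,0.45,0.45]}' >/dev/null
python3 -m pendant '{"slide":[[0,-0.115,0],[0,-0.115,0],[0,-0.115,0],[0,-0.115,0],[0,-0.115,0],[0,-0.12,0],[0,0,0],[0,0,0.1],[0,0,0.1],[0,0,0]],"dr":[[0,0,0],[0,0,0],[0,0,0],[0,0,0],[0,0,0],[0,0,0],[0,0,-0.6],[0,0,0],[0,0,0],[0,0,0]],"claw":[0.45,0.45,0.45,0.45,0.45,0.45,0.45,0.45,0.45,0.45]}'
python3 -c "
from h import *
im=shot('top','t1.png');cv2.imwrite('pics/c1.png',cv2.resize(im[160:240,180:360],None,fx=4,fy=4))"
```

```text
clock: 8.5
position: [0.526, 0.3156, 0.1735]
ee_rot: [-0.003, -3.14, 0.002]
force: [0.4, 0.4, 0.1]
width: 0.401
gripper_force: 0.0
clock: 10.1
position: [0.5233, -0.0991, 0.1099]
ee_rot: [0.11, -3.134, -0.001]
force: [0.0, 0.2, 0.1]
width: 0.449
gripper_force: 0.0
```

View pics/c1.png

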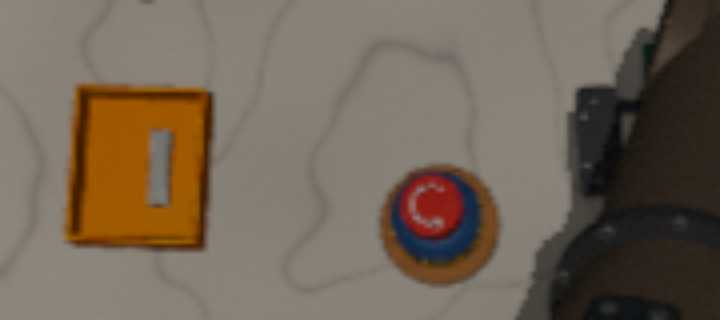

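```bash
python3 -m pendant '{"slide":[[0,0,0.1],[0,0,0.1],[0,0,0.08],[0,0,0.055],[0,0,0],[0,0,0],[0,0,0],[0,0,0],[0,0,0],[0,0,0]],"dr":[[0,0,0],[0,0,0],[0,0,0],[0,0,0],[0,0,0],[0,0,0],[0,0,0],[0,0,0],[0,0,0],[0,0,0]],"claw":[0.45,0.45,0.45,0.45,0.45,0,0,0,0,0]}' 25
python3 -m pendant '{"slide":[[0,0,-0.05],[0,0,-0.1],[0,0,-0.1],[0,0,-0.1],[0,0,-0.1],[0,0,-0.1],[0,0,0]],"dr":[[0,0,0],[0,0,0],[0,0,0],[0,0,0],[0,0,0],[0,0,0],[0,0,0.6]],"claw":[0,0,0,0,0,0,0]}'
python3 -m pendant '{"slide":[[0.002,0.12,0],[0.002,0.12,0],[0.002,0.12,0],[0.002,0.12,0],[0.002,0.12,0],[0.002,0.12,0]],"dr":[[0,0,0],[0,0,0],[0,0,0],[0,0,0],[0,0,0],[0,0,0]],"claw":[0,0,0,0,0,0]}' >/dev/null
python3 -m pendant '{"slide":[[0.002,0.12,0],[0.002,0.12,0],[0.002,0.12,0],[0.002,0.12,0],[0.002,0.12,0],[0.002,0.12,0],[0,0,0],[0,0,0]],"dr":[[0,0,0],[0,0,0],[0,0,0],[0,0,0],[0,0,0],[0,0,0],[0,0,0],[0,0,0]],"claw":[0,0,0,0,0,0,0,0]}'
python3 -c "
from h import *
im=shot('side','s1.png');cv2.imwrite('pics/c2.png',np.hstack([cv2.resize(im[110:250,190:330],None,fx=2.5,fy=2.5),cv2.resize(im[200:340,300:440],None,fx=2.5,fy=2.5)]))"
```

```text
clock: 11.15
position: [0.5265, -0.0994, 0.013]
ee_rot: [-0.111, 3.138, 0.0]
force: [-1.7, 0.4, 7.7]
width: 0.139
gripper_force: 25.0
clock: 11.85
position: [0.528, -0.1001, 0.1813]
ee_rot: [0.004, 3.135, -0.0]
force: [-0.3, 0.0, -0.6]
width: 0.142
gripper_force: 25.0
clock: 13.25
position: [0.5188, 0.3332, 0.1769]
ee_rot: [0.0, -3.141, 0.001]
force: [0.1, -1.6, 0.0]
width: 0.139
gripper_force: 25.0
```

View pics/c2.png

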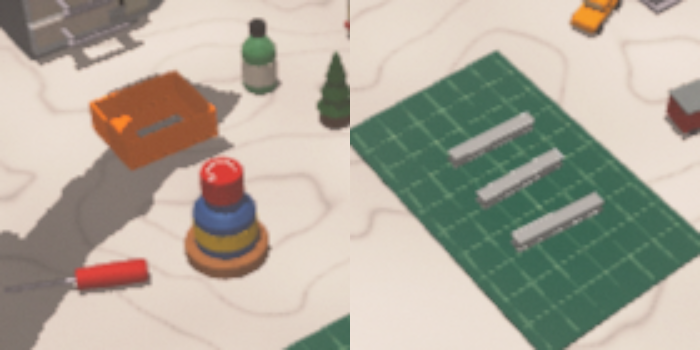

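The tub holds the short girder, the bent girder is out of the row, and the three good girders on the mat are undisturbed. The next moves are to release the bent girder and go over the cap.

```bash
python3 -m pendant '{"slide":[[0,0,0.1],[0,0,0.1],[0,0,0.1],[0,0,0.1],[0,0,0.03],[0,0,0],[0,0,0],[0,0,0]],"dr":[[0,0,0],[0,0,0],[0,0,0],[0,0,0],[0,0,0],[0,0,0],[0,0,0],[0,0,0]],"claw":[0,0,0,0,0,0,0,0]}'
python3 -m pendant '{"slide":[[0,0,0],[0,0,0],[0,0,0],[0,0,0],[0,0,-0.06],[0,0,-0.1],[0,0,-0.12],[0,0,-0.12]],"dr":[[0,0,0],[0,0,0],[0,0,0],[0,0,0],[0,0,0],[0,0,0],[0,0,0],[0,0,0]],"claw":[0.4,0.4,0.4,0.4,0.4,0.4,0.4,0.4]}'
python3 -m pendant '{"slide":[[0.015,-0.112,0],[0.015,-0.112,0],[0.015,-0.112,0],[0.015,-0.112,0],[0.015,-0.112,0],[0.015,-0.112,0],[0.015,-0.112,0]],"dr":[[0,0,0],[0,0,0],[0,0,0],[0,0,0],[0,0,0],[0,0,0],[0,0,0]],"claw":[0.85,0.85,0.85,0.85,0.85,0.85,0.85]}' 
python3 -m pendant '{"slide":[[0,0,0],[0,0,0],[0,0,0],[0,0,0],[0,0,0],[0,0,0],[0,0,0]],"dr":[[0,0,0.935],[0,0,0.935],[0,0,0.935],[0,0,0.935],[0,0,0.935],[0,0,0.935],[0,0,0.935]],"claw":[0.85,0.85,0.85,0.85,0.85,0.85,0.85]}' >/dev/null
python3 -m pendant '{"slide":[[0,0,0],[0,0,0],[0,0,0],[0,0,0],[0,0,0],[0,0,0],[0,0,0],[0,0,0],[0,0,0]],"dr":[[0,0,0.935],[0,0,0.935],[0,0,0.935],[0,0,0.935],[0,0,0.935],[0,0,0.935],[0,0,0.935],[0,0,0],[0,0,0]],"claw":[0.85,0.85,0.85,0.85,0.85,0.85,0.85,0.85,0.85]}'
python3 - <<'E'
from h import *
im=shot('top','t2.png');s=shot('side','s2.png')
cv2.imwrite('pics/c3.png',np.hstack([cv2.resize(im[160:250,180:330],(600,360)),cv2.resize(s[100:220,220:286],(198,360))]))
o=arm.observe();print(o['position'],R.from_rotvec(o['ee_rot']).as_matrix().round(3),o['joints'])
E
```

```text
clock: 14.1
position: [0.5205, 0.3329, 0.05]
ee_rot: [0.003, 3.139, 0.003]
force: [-0.4, -0.1, -0.2]
width: 0.141
gripper_force: 25.0
clock: 14.9
position: [0.5191, 0.3323, 0.1693]
ee_rot: [-0.003, -3.141, 0.001]
force: [0.5, 1.8, -0.7]
width: 0.4
gripper_force: 0.0
clock: 15.6
position: [0.4871, 0.0961, 0.1684]
ee_rot: [0.003, 3.141, 0.0]
force: [0.8, -0.4, 0.2]
width: 0.847
gripper_force: 0.0
clock: 17.2
position: [0.4874, 0.0975, 0.1683]
ee_rot: [2.219, 2.223, -0.0]
force: [0.3, -0.6, 0.3]
width: 0.85
gripper_force: 0.0
[0.48743682 0.09741147 0.16827015] [[-0.001  1.     0.   ]
 [ 1.     0.001  0.   ]
 [ 0.     0.    -1.   ]] [-0.89459041  0.34659511  0.76923553  1.99838286 -0.30361311  0.91208092
  0.03448619]
```

View pics/c3.png

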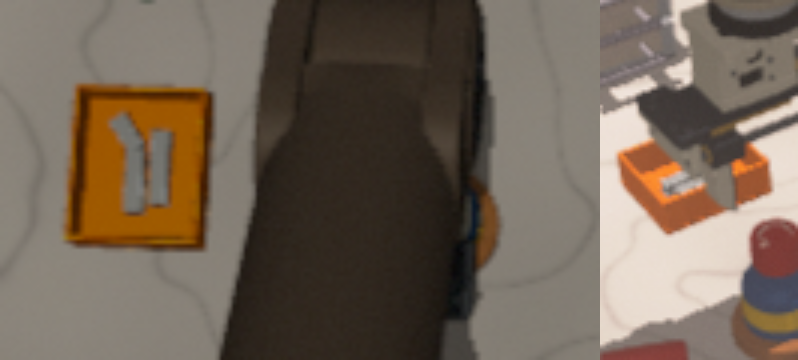

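The tub now holds both bad girders, the bent one at crop (130,165) and the short one at (160,167). Tool is over the cap; descend and grip.

```bash
python3 -m pendant '{"slide":[[0,-0.003,0.1],[0,0,0.09],[0,0,0.05],[0,0,0.023],[0,0,0],[0,0,0]],"dr":[[0,0,0],[0,0,0],[0,0,0],[0,0,0],[0,0,0],[0,0,0]],"claw":[0.85,0.85,0.85,0.85,0.85,0.85]}' 45
python3 -m pendant '{"slide":[[0,0,0],[0,0,0],[0,0,0],[0,0,0],[0,0,0],[0,0,0],[0,0,0]],"dr":[[0,0,0],[0,0,0],[0,0,0],[0,0,0],[0,0,0],[0,0,0],[0,0,0]],"claw":[0.3,0.3,0.3,0.3,0.3,0.3,0.3]}'
```

```text
clock: 17.9
position: [0.4871, 0.0973, 0.09]
ee_rot: [2.223, 2.22, 0.001]
force: [-0.1, -0.2, 0.4]
width: 0.848
gripper_force: 0.0
clock: 18.6
position: [0.4867, 0.0975, 0.0895]
ee_rot: [2.223, 2.22, 0.001]
force: [-0.6, 0.9, 2.3]
width: 0.482
gripper_force: 45.0
```

```bash
python3 -m pendant '{"slide":[[0,0,0.008],[0,0,0.008],[0,0,0.006],[0,0,0],[0,0,0]],"dr":[[0,0,0],[0,0,0],[0,0,0],[0,0,0],[0,0,0]],"claw":[0.3,0.3,0.3,0.3,0.3]}'
```

```text
clock: 19.1
position: [0.4867, 0.0975, 0.0831]
ee_rot: [-2.223, -2.219, -0.001]
force: [-1.2, -0.0, 8.9]
width: 0.481
gripper_force: 45.0
```

```bash
python3 -m pendant '{"slide":[[0,0,0.002],[0,0,0],[0,0,0],[0,0,0],[0,0,0],[0,0,0],[0,0,0],[0,0,0]],"dr":[[0,0,0],[0,0,-0.8],[0,0,-0.8],[0,0,-0.8],[0,0,-0.8],[0,0,-0.8],[0,0,-0.8],[0,0,-0.8]],"claw":[0.3,0.3,0.3,0.3,0.3,0.3,0.3,0.3]}'
python3 -m pendant '{"slide":[[0,0,0],[0,0,0],[0,0,0],[0,0,0],[0,0,0],[0,0,0],[0,0,0],[0,0,0],[0,0,0],[0,0,0]],"dr":[[0,0,-0.8],[0,0,-0.8],[0,0,-0.8],[0,0,-0.8],[0,0,-0.8],[0,0,-0.8],[0,0,-0.8],[0,0,-0.8],[0,0,-0.8],[0,0,0]],"claw":[0.3,0.3,0.3,0.3,0.3,0.3,0.3,0.3,0.3,0.3]}'
python3 -c "
from h import *
o=arm.observe();print(o['ft_torque'],o['joints'],R.from_rotvec(o['ee_rot']).as_matrix().round(2))
s=shot('side','s3.png');cv2.imwrite('pics/c4.png',cv2.resize(s[120:230,220:330],(550,550)))"
```

```text
clock: 19.9
position: [0.488, 0.0974, 0.0829]
ee_rot: [1.361, 2.829, 0.003]
force: [0.5, 0.3, 9.1]
width: 0.483
gripper_force: 45.0
clock: 20.9
position: [0.4887, 0.0975, 0.0832]
ee_rot: [0.053, 3.137, 0.002]
force: [2.2, -0.2, 7.7]
width: 0.48
gripper_force: 45.0
[ 0.08818459 -0.47475399  0.05595291] [-0.48454775  0.41283753  0.23531701  2.05786691 -0.1487836   0.68225542
  1.3843392 ] [[-1.    0.03  0.  ]
 [ 0.03  1.    0.  ]
 [-0.    0.   -1.  ]]
```

View pics/c4.png

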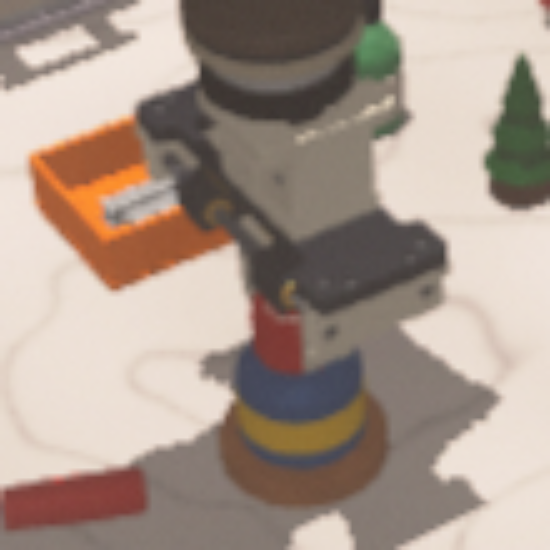

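The side view shows the gripper on the cap, pressed down, with the tool turned about 88°. The first lift will be small.

```bash
python3 -m pendant '{"slide":[[0,0,-0.01],[0,0,-0.02],[0,0,-0.02],[0,0,0]],"dr":[[0,0,0],[0,0,0],[0,0,0],[0,0,0]],"claw":[0.3,0.3,0.3,0.3]}'
```

```text
clock: 21.35
position: [0.4883, 0.098, 0.0982]
ee_rot: [0.057, 3.138, 0.002]
force: [4.4, 2.1, 2.7]
width: 0.478
gripper_force: 45.0
```

```bash
python3 -m pendant '{"slide":[[0,0,-0.02],[0,0,-0.04],[0,0,-0.05],[0,0,-0.05],[0,0,-0.04],[0,0,-0.02],[0,0,0],[0,0,0],[0,0,0],[0,0,0]],"dr":[[0,0,0],[0,0,0],[0,0,0],[0,0,0],[0,0,0],[0,0,0],[0,0,0],[0,0,0],[0,0,0],[0,0,0]],"claw":[0.3,0.3,0.3,0.3,0.3,0.3,0.3,0.3,0.3,0.3]}'
python3 -c "
from h import *
s=shot('side','s4.png');t=shot('top','t4.png');cv2.imwrite('pics/c5.png',np.hstack([cv2.resize(s[110:230,220:320],(500,600))[:600],cv2.resize(t[100:250,180:255],(300,600))]))"
```

```text
clock: 22.35
position: [0.4862, 0.0973, 0.1626]
ee_rot: [-0.057, -3.14, 0.001]
force: [0.4, -0.5, 0.3]
width: 0.481
gripper_force: 45.0
```

View pics/c5.png

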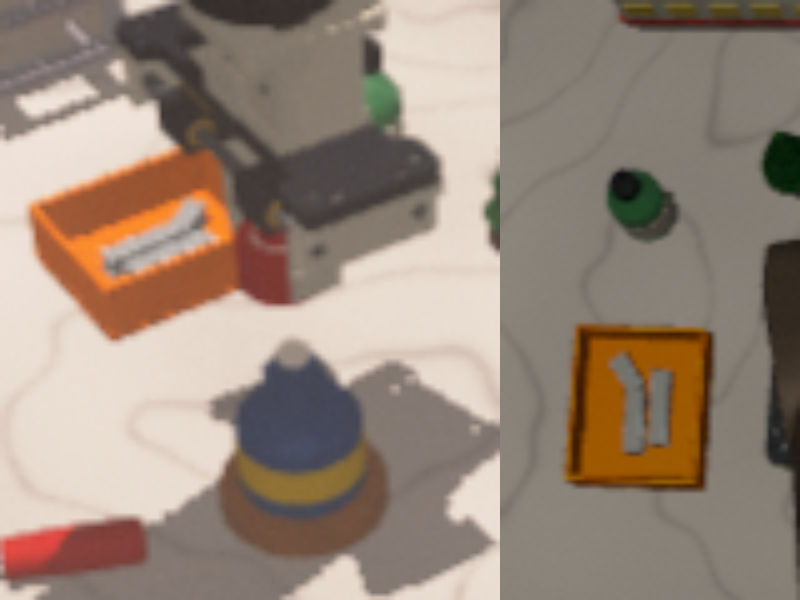

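The cap is off and held upright above the white plug, and both girders lie in the tub. I'm handing it in.

```bash
python3 -c "
from cell import arm
print(arm.sign_off())"
```

```text
the job is handed in; nothing more can be done
None
```

I handed the job in at about 22 s: the short and bent girders are in the scrap tub, and the cap was pressed, twisted about 88° anticlockwise, lifted off and is held upright about 5 cm above the bottle's mouth; sign-off returned no verdict.

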